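# Scrap the footless brackets through the reject box flap

### The arm

A 6-joint arm with a two-finger parallel gripper is mounted at the origin on the work surface. World frame = base frame: x ahead of the robot, y to its left, z up, the work surface at z = 0. Lengths are in m, angles in degrees, forces in N, time in s.
With the tool pointing down it reaches from about 0.3 to 0.75 m from the base axis. Payload 8.5 kg.
Tool frame: the origin (TCP) lies between the finger pads; the fingertips stand robot.tcp_to_tips ahead of it and the grasp point (between the pads) lies 3 mm ahead of it (robot.tcp_to_tips is the distance from the TCP to the fingertips, in m); z points along the fingers, y is the direction in which the jaws open and shut (so a half turn about z gives the same grasp; the last joint's range is limited). The gripper opens to 88 mm and grips with 3 to 60 N. Pads are 18 mm wide; open, the fingers measure 123 mm over their backs; the gripper's body (75 mm by 187 mm) begins 45 mm behind the grasp point.
Start: joints at [-76.221, 21.807, 74.336, -0, 83.858, -12.336], TCP at [0.242, -0.494, 0.225] pointing down, gripper open.
Joint ranges: [-178.18, 178.18], [-50.72, 133.34], [12.68, 142.11], [-81.47, 261.47], [9.98, 163.14], [-165.26, 165.26]. Speed limits (degrees/s): [136.94, 136.94, 180, 180, 180, 180].

### API

Orientations are given as a 3x3 rotation matrix whose columns are the frame's x, y, z axes.
In Python, from station import robot, imaging gives the robot as it stands.
- The arm moves only by the shell command python3 -m crank 'ROWS' [FORCE]. ROWS is JSON, one flat list of numbers, 7 for each row, row after row: the shift along the tool's x, y, z in mm, then the turn, a rotation vector about the tool's x, y, z in rad, then the gripper command: -1 is shut, 1 is fully open, values between are in proportion. In form: [dx, dy, dz, wx, wy, wz, claw, dx, dy, dz, wx, wy, wz, claw, ...]. A call has 1 to 8 rows; each row shifts and turns the commanded pose from where the row before left it, along the tool's axes as they then stand; what a row does not reach is not made up. A row lasts 1/12 s, in which the tool goes at most 41.7 mm and 7.16 degrees, less where a joint would pass 70% of its speed; a pose out of reach is approached as far as the arm can. A call with a gripper value outside its range is refused whole. The fingers move at their own pace and stop on an object; FORCE is the grip in N (left out, the last holds). Time passes only in rows, so rows that do not move let the fingers close. It gives the time, the measured TCP pose, the force and the opening at its end, in the units of the state.
- robot.get_obs(): the state, without advancing time (a new reading comes with each control period).
- imaging.snapshot(name): name is "side" or "top"; returns a dict with "pixels" (480x640x3 uint8, red, green, blue), "fx", "fy", "cx", "cy" (pixels), "pose" (4x4, takes a point from camera to world coordinates). Camera axes: x right, y up, looking along -z (the intrinsics and any distortion apply to the point x, -y, -z); pixel columns grow to the right and rows downward; lengths in m; the calibration is good to about 2 mm. A picture is of the moment at which its call begins. There is no depth.
- robot.job_done(): hands the job in, once; it reports no verdict.
The state is a dict: "clock": time; "q": joint angles; "joint_velocities": joint speeds; "joint_efforts": joint torques, N m; "tcp_pos": TCP position; "eef_rot": TCP orientation; "force": force on the tool from outside, world axes, zero at the start; "moment": the same for the moment, N m; "width": opening from 0.0 (shut) to 1.0 (fully open).
Only numpy, scipy, OpenCV 4.12 (cv2) and the standard library are available. Lean on these libraries where they do the work, as an engineer would, in place of code of your own. Each camera call takes 0.05 s, during which the arm holds its last target.

### The job

Four milled brackets lie on the bench; the two that have lost their cross foot are rejects. Put these two, one at a time, into the grey steel reject box: push its sprung flap down gently, without forcing it against its stop, hold it open while you let the bracket drop into the bin inside, then let the flap spring fully shut. Leave the two good brackets, the caliper and the wooden case where they lie.

Things in the scene. Friction and masses are not known exactly. Their poses are not given: they have to be found in the camera images.
- reject_a_mid (a point): Centre of one reject: a plain grooved aluminium bar, 80 mm long (its x), 20 mm wide (its y), 20 mm high, 55 to 90 g, without any foot, only a ragged stub of 2 mm at its +x end. It lies flat on the bench; this point is half-way up, 10 mm above its underside. z up at the start.
- reject_b_mid (a point): Centre of the other reject, the same in shape and size.
- good_a_mid (a point): A good bracket, to be left alone: the same bar, with a cross foot at its +x end, 14 mm long, 50 mm wide and 34 mm high (94 mm long in all). The point is on the bar, 40 mm from the foot, 10 mm above the bench; x along the bar towards the foot.
- good_b_mid (a point): The other good bracket, alike; leave it alone.
- slot (a point): Centre of the slot in the flat top of the reject box, level with the top, 200 mm above the bench. Axes of the box: x across the slot towards its hinge side, y along the hinge, z up. Box: grey sheet steel, 200 (x) by 240 (y) by 200 mm high, fixed. Slot: 120 mm in x, 160 mm in y, closed by the flap. Below it the box is open down to an 80 mm high bin on its floor that fills it.
- flap (a joint): Angle of the flap, a 3 mm steel plate 118 by 156 mm that fills the slot, hinged along the slot's +x edge (60 mm from the slot's centre). 0 = shut, flush with the top; it swings down into the box, to 1.35 rad at its stop. A spring shuts it: 0.22 N m when shut, 0.33 N m at the stop, that is 3 to 7 N of push by fingertips or by a held bracket.
- caliper_mid (a point): Middle of a steel caliper with a black housing, about 190 by 70 mm, 11 mm thick, lying on the bench; leave it alone.
- case: A closed wooden instrument case, 100 by 180 by 47 mm, on the bench beyond the brackets; origin under its centre; leave it alone.
- flap_edge (a point): Middle of the flap's free edge, 118 mm from the hinge; it moves with the flap. A bracket's weight does not open the flap; one let go while the flap is less than about 0.9 rad open may stay lying on it. The flap shuts by itself when let go. Fingers spread wide across the hinge inside the slot would jam the flap against its stop.
Not all that is in view belongs to the job. What is shaped like the part that bears reject_a_mid but orange or yellow is not meant.

How it is judged (in metres and radians):
On the way, in this order (a step that is already met when the one before it is completed fails the run):
1. one reject is in the bin inside the box (((x of reject_a_mid in the frame of slot between -0.1 and 0.1 m and y of reject_a_mid in the frame of slot between -0.12 and 0.12 m and z of reject_a_mid in the frame of slot between -0.2 and -0.115 m) or (x of reject_b_mid in the frame of slot between -0.1 and 0.1 m and y of reject_b_mid in the frame of slot between -0.12 and 0.12 m and z of reject_b_mid in the frame of slot between -0.2 and -0.115 m))), for 0.1 s.
2. both rejects are in the bin inside the box (x of reject_a_mid in the frame of slot between -0.1 and 0.1 m and y of reject_a_mid in the frame of slot between -0.12 and 0.12 m and z of reject_a_mid in the frame of slot between -0.2 and -0.115 m and x of reject_b_mid in the frame of slot between -0.1 and 0.1 m and y of reject_b_mid in the frame of slot between -0.12 and 0.12 m and z of reject_b_mid in the frame of slot between -0.2 and -0.115 m), for 0.1 s.
At the end, for the whole second after the job is handed in: Both footless brackets lie at rest in the bin inside the reject box (centres at least 115 mm below its top), the flap has sprung shut (within 0.06 rad), and the two good brackets, the caliper and the case are within 20 mm of where they lay (all of step 2 and value of joint flap below 0.06 rad and velocity of joint flap below 0.1 rad/s and linear speed of each of reject_a, reject_b below 0.02 m/s and distance of each of good_a_mid, good_b_mid, caliper_mid, case from where it was at the start of the episode below 0.02 m); the robot touches nothing.
It fails at once if the flap is pushed or struck with more than 25 N (contact force between flap and anything else above 25 N).
It fails at once if a good bracket is disturbed (moved by more than 20 mm) (distance of any of good_a_mid, good_b_mid from where it was at the start of the episode above 0.02 m).
It fails at once if the caliper or the wooden case is moved by more than 20 mm (distance of any of caliper_mid, case from where it was at the start of the episode above 0.02 m).
It also fails if it takes over 64 s, if anything falls off the work surface, if the arm or the gripper's body presses on something with over 40 N, if the wrist force passes 120 N, or if a joint passes its speed limit or range.

## Working session

There is one attempt and no reset: what is moved stays moved. The work goes in short steps, Python scripts to look and compute and a shell command to move; the robot and the scene stay as the last step left them, time stands still between calls to the robot, and variables do not carry over. Pictures are saved under pics/ and viewed, and the job is handed in when it is done.

```bash
mkdir -p pics; ls; python3 - <<'E'
from station import robot, imaging
import cv2,json,numpy as np
o=robot.get_obs();print(o, robot.tcp_to_tips)
for n in("top","side"):
    s=imaging.snapshot(n);cv2.imwrite(f"pics/{n}0.png",s["pixels"][:,:,::-1]);print(n,{k:v for k,v in s.items() if k!="pixels"})
    np.save(f"{n}0.npy",s,allow_pickle=True)
E
```

```text
pics
{'clock': 0.0, 'q': array([-7.62224373e+01,  2.18408245e+01,  7.43861046e+01,  2.45296899e-05,
        8.38579053e+01, -1.23360737e+01]), 'joint_velocities': array([ 0.07057474, -0.03866741,  0.04940406, -0.03819909, -0.09874596,
        0.03405042]), 'joint_efforts': array([-3.17088270e-04, -4.37922513e+01, -2.24554360e+01,  7.13434559e-02,
        3.52291355e-02, -1.00481475e-04]), 'tcp_pos': array([ 0.24200393, -0.49355129,  0.22443139]), 'eef_rot': array([[ 8.97922921e-01,  4.40152592e-01, -3.52205444e-04],
       [ 4.40152619e-01, -8.97921825e-01,  1.43813902e-03],
       [ 3.16747662e-04, -1.44636214e-03, -9.99998904e-01]]), 'force': array([ 0.26597262, -0.24701703,  0.29561847]), 'moment': array([ 0.01002459, -0.01633544, -0.02185574]), 'width': 1.000900883801351} 0.022
top {'fx': 437.75142295966583, 'fy': 437.75142295966583, 'cx': 309.5640459465394, 'cy': 241.39629724486898, 'pose': array([[-0.01368325,  0.98534042, -0.17005009,  0.47287435],
       [-0.99989837, -0.01416458, -0.00161759, -0.08553434],
       [-0.00400257,  0.17001068,  0.98543409,  1.03267041],
       [ 0.        ,  0.        ,  0.        ,  1.        ]])}
side {'fx': 534.3200809716008, 'fy': 534.3200809716008, 'cx': 325.1057646362077, 'cy': 242.73959514368045, 'pose': array([[ 0.99975363,  0.00252248, -0.02205263,  0.59478078],
       [-0.0202461 ,  0.51087106, -0.8594189 , -1.07109382],
       [ 0.00909819,  0.85965365,  0.51079627,  0.71656693],
       [ 0.        ,  0.        ,  0.        ,  1.        ]])}
```

View pics/top0.png

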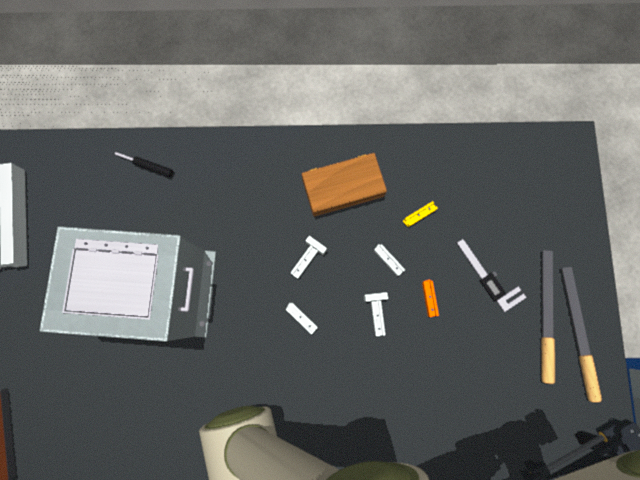

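View pics/side0.png

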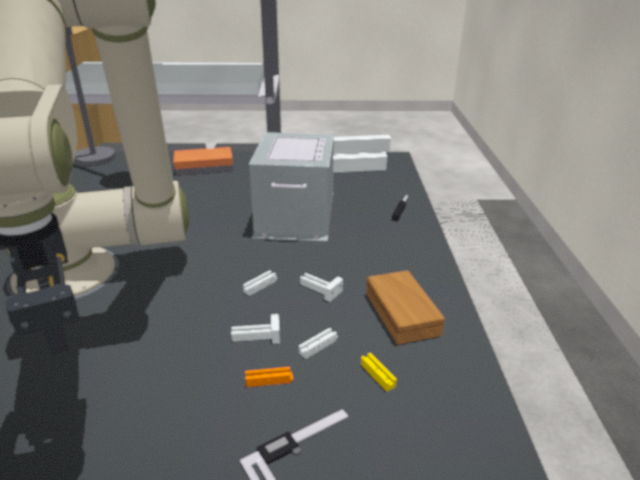

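The top view shows plain footless bars at about (301,318) and (390,260), and footed brackets at (309,256) and (377,313). The box is at the left, with its flap at about (112,282) and its hinge on the far (+x) side, near row 245. Next I'll measure these.

```bash
cat > h.py <<'E'
import numpy as np,cv2
from station import robot, imaging
def ray(s,u,v,z):
    d=np.array([(u-s["cx"])/s["fx"],-(v-s["cy"])/s["fy"],-1.]);P=s["pose"];d=P[:3,:3]@d;o=P[:3,3]
    return o+d*(z-o[2])/d[2]
def proj(s,p):
    P=s["pose"];c=P[:3,:3].T@(np.array(p)-P[:3,3]);return s["cx"]+s["fx"]*c[0]/-c[2],s["cy"]-s["fy"]*c[1]/-c[2]
def look(name,f,crop=None,k=1):
    s=imaging.snapshot(name);im=s["pixels"][:,:,::-1]
    if crop: u0,u1,v0,v1=crop;im=im[v0:v1,u0:u1]
    cv2.imwrite("pics/"+f,cv2.resize(im,None,fx=k,fy=k,interpolation=cv2.INTER_CUBIC));return s
E
python3 - <<'E'
from h import *
for n,rects in(("top",[(270,240,420,345)]),("side",[(225,260,350,365)])):
    s=np.load(n+"0.npy",allow_pickle=True).item();im=s["pixels"]
    hsv=cv2.cvtColor(im,cv2.COLOR_RGB2HSV)
    m=((hsv[...,2]>110)&(hsv[...,1]<50)).astype(np.uint8)
    x0,y0,x1,y1=rects[0];mm=np.zeros_like(m);mm[y0-10:y1,x0:x1]=m[y0-10:y1,x0:x1]
    cs,_=cv2.findContours(mm,cv2.RETR_EXTERNAL,cv2.CHAIN_APPROX_NONE)
    for c in cs:
        if cv2.contourArea(c)<60:continue
        w=np.array([ray(s,u,v,.02 if n=="top" else .012)[:2]*1000 for u,v in c[:,0]],np.float32)
        print(n,c[:,0].mean(0),cv2.contourArea(c),cv2.minAreaRect(w), np.round(cv2.boxPoints(cv2.minAreaRect(w))).tolist())
s=np.load("top0.npy",allow_pickle=True).item()
print("box")
for p in[(58,227),(181,236),(168,339),(41,329),(77,241),(158,243),(152,319),(65,314)]:print(p,ray(s,*p,.2).round(4))
cv2.imwrite("pics/box.png",cv2.resize(s["pixels"][210:360,20:230,::-1],None,fx=3.5,fy=3.5,interpolation=cv2.INTER_CUBIC))
cv2.imwrite("pics/parts.png",cv2.resize(s["pixels"][225:345,270:450,::-1],None,fx=4,fy=4,interpolation=cv2.INTER_CUBIC))
E
```

```text
top [300.85507246 317.55072464] 372.5 ((472.5374755859375, -61.285030364990234), (86.72016906738281, 23.89771842956543), 44.822505950927734) [[433.0, -83.0], [450.0, -100.0], [512.0, -39.0], [495.0, -22.0]]
top [377.55555556 310.88095238] 524.0 ((477.44183349609375, -238.1693115234375), (97.87384796142578, 55.6478271484375), 5.496840953826904) [[426.0, -215.0], [431.0, -271.0], [529.0, -261.0], [523.0, -206.0]]
top [388.76056338 258.90140845] 362.5 ((603.581298828125, -267.9171142578125), (87.93278503417969, 25.525043487548828), 41.11329650878906) [[562.0, -287.0], [579.0, -306.0], [645.0, -249.0], [628.0, -229.0]]
top [307.59405941 255.68316832] 500.5 ((608.2703857421875, -73.81524658203125), (54.153995513916016, 99.86946105957031), 53.1829948425293) [[552.0, -66.0], [632.0, -125.0], [664.0, -82.0], [585.0, -22.0]]
side [317.44680851 342.07446809] 643.0 ((603.5116577148438, -266.87255859375), (98.9798355102539, 44.21601104736328), 40.60041046142578) [[552.0, -282.0], [580.0, -316.0], [655.0, -251.0], [627.0, -218.0]]
side [258.75167785 330.22818792] 879.5 ((475.855712890625, -224.6471710205078), (101.44647979736328, 95.4382095336914), 2.9892261028289795) [[423.0, -180.0], [428.0, -275.0], [529.0, -270.0], [524.0, -174.0]]
side [322.22522523 284.42342342] 688.5 ((608.0902709960938, -78.7041015625), (100.74500274658203, 107.67445373535156), 77.39517974853516) [[545.0, -116.0], [650.0, -140.0], [672.0, -41.0], [567.0, -18.0]]
side [259.28395062 282.07407407] 473.5 ((471.68359375, -60.25379180908203), (102.86520385742188, 51.65483856201172), 46.8440055847168) [[418.0, -80.0], [455.0, -115.0], [526.0, -40.0], [488.0, -5.0]]
box
(58, 227) [0.652  0.4049 0.2   ]
(181, 236) [0.6307 0.1647 0.2   ]
(168, 339) [0.436  0.1818 0.2   ]
(41, 329) [0.4575 0.4204 0.2   ]
(77, 241) [0.6238 0.3657 0.2   ]
(158, 243) [0.6176 0.2086 0.2   ]
(152, 319) [0.4731 0.2134 0.2   ]
(65, 314) [0.4846 0.3776 0.2   ]
```

View pics/box.png

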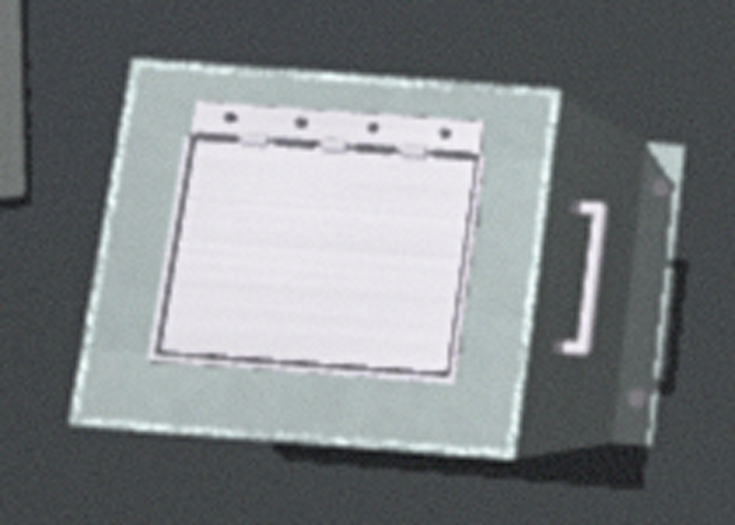

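View pics/parts.png

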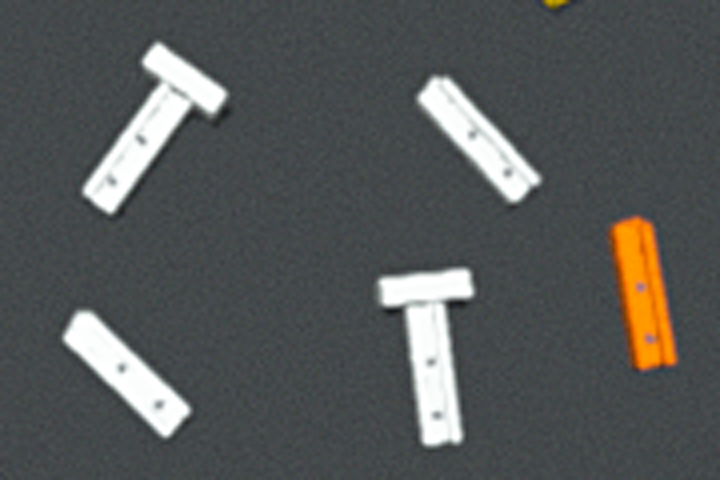

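```bash
cat >> h.py <<'E'
def delta(x,y,z,yaw):
    """first turn (tool z, rad), then translation in the tool axes after the turn, mm"""
    o=robot.get_obs();R=o["eef_rot"];p=o["tcp_pos"]
    a=np.radians(yaw);T=np.array([[np.cos(a),np.sin(a),0],[np.sin(a),-np.cos(a),0],[0,0,-1]])
    from scipy.spatial.transform import Rotation as Ro
    w=Ro.from_matrix(R.T@T).as_rotvec()
    print("t",round(o["clock"],2),"tcp",p.round(4),"F",o["force"].round(1),"w",o["width"].__round__(3),"| turn",w.round(4),"shift after turn",(T.T@(np.array([x,y,z])-p)*1000).round(1))
E
python3 - <<'E'
from h import *
s=np.load("top0.npy",allow_pickle=True).item()
B=np.array([ray(s,20+a/3.5,210+b/3.5,.2) for a,b in[(133,60),(560,91),(515,458),(72,425)]])
S=np.array([ray(s,20+a/3.5,210+b/3.5,.2) for a,b in[(190,137),(478,156),(455,379),(155,357)]])
for q in(B,S):
    y=(q[0]-q[1]+q[3]-q[2])/2;x=(q[0]-q[3]+q[1]-q[2])/2
    print(q.mean(0).round(4),np.linalg.norm(x),np.linalg.norm(y),np.degrees(np.arctan2(x[1],x[0])),np.degrees(np.arctan2(-y[0],y[1])))
for p in [(385,193),(314,216),(303,173)]:print(ray(s,*p,.047).round(3))
delta(.472,-.061,.15,44.8)
E
```

```text
[0.5421 0.2939 0.2   ] 0.19904473908769582 0.23879813228941665 -4.690142590039531 -4.969405229394822
[0.5415 0.2941 0.2   ] 0.12035881273425578 0.16130443057125182 -3.8960392942079514 -4.749531599980415
[ 0.755 -0.261  0.047]
[ 0.702 -0.095  0.047]
[ 0.806 -0.071  0.047]
t 0.1 tcp [ 0.242  -0.4936  0.2245] F [ 0.2 -0.6 -0.4] w 0.998 | turn [-0.0012 -0.0005 -0.3261] shift after turn [ 468.  -144.9   74.5]
```

```bash
python3 -m crank '[0,0,0,0,0,-0.0815,0.2, 0,0,0,0,0,-0.0815,0.2, 0,0,0,0,0,-0.0815,0.2, 0,0,0,0,0,-0.0816,0.2, 15,-5,0,0,0,0,0.2, 30,-9,0,0,0,0,0.2, 30,-9,0,0,0,0,0.2, 30,-9,0,0,0,0,0.2]' 40
python3 -m crank '[30,-9,0,0,0,0,0.2, 30,-9,0,0,0,0,0.2, 30,-9,0,0,0,0,0.2, 30,-9,0,0,0,0,0.2, 30,-10,0,0,0,0,0.2, 30,-10,0,0,0,0,0.2, 30,-10,0,0,0,0,0.2, 30,-9,0,0,0,0,0.2]'
python3 -m crank '[30,-9,10,0,0,0,0.2, 30,-9,10,0,0,0,0.2, 30,-9,10,0,0,0,0.2, 20,-6,10,0,0,0,0.2, 10,-3,10,0,0,0,0.2, 0,0,0,0,0,0,0.2, 0,0,0,0,0,0,0.2]'
python3 - <<'E'
from h import *
look("top","a1.png",(250,450,200,400),3)
delta(.472,-.061,.0245,44.8)
E
```

```text
clock: 0.77
tcp_pos: [0.2942, -0.3959, 0.2246]
eef_rot: [[0.71, 0.704, -0.0], [0.704, -0.71, 0.001], [0.0, -0.001, -1.0]]
force: [0.9, -0.1, -0.5]
width: 0.598
clock: 1.43
tcp_pos: [0.4117, -0.1731, 0.2249]
eef_rot: [[0.71, 0.705, -0.0], [0.705, -0.71, 0.0], [0.0, -0.001, -1.0]]
force: [0.8, -0.2, -0.2]
width: 0.601
clock: 2.02
tcp_pos: [0.471, -0.065, 0.1747]
eef_rot: [[0.709, 0.705, -0.001], [0.705, -0.709, 0.0], [-0.001, -0.001, -1.0]]
force: [-0.6, -1.2, 0.1]
width: 0.598
t 2.07 tcp [ 0.4711 -0.0656  0.1752] F [ 0.1  0.1 -0. ] w 0.6 | turn [-0.      0.0004 -0.0004] shift after turn [  3.9  -2.6 150.7]
```

View pics/a1.png

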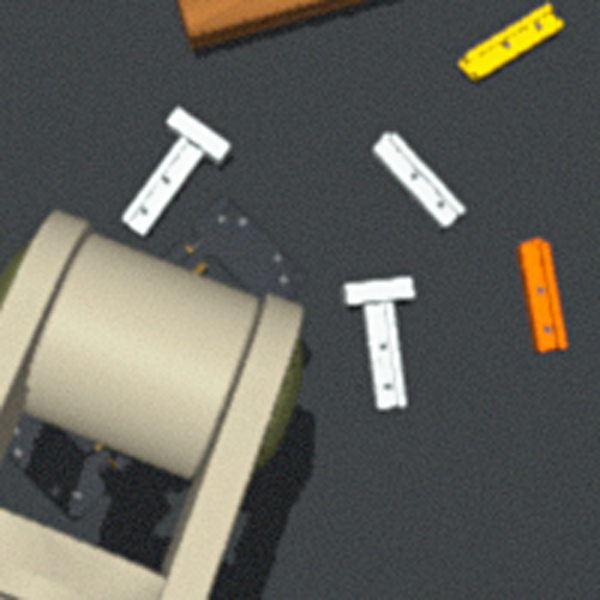

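The arm hides the part, as expected, and the other parts are undisturbed. I'll descend and grip.

```bash
python3 -m crank '[4,-2.6,20,0,0,0,0.2, 0,0,24,0,0,0,0.2, 0,0,24,0,0,0,0.2, 0,0,24,0,0,0,0.2, 0,0,24,0,0,0,0.2, 0,0,20,0,0,0,0.2, 0,0,10,0,0,0,0.2, 0,0,4,0,0,0,0.2]'
python3 -m crank '[0,0,0,0,0,0,0.2, 0,0,0,0,0,0,-1, 0,0,0,0,0,0,-1, 0,0,0,0,0,0,-1, 0,0,0,0,0,0,-1, 0,0,0,0,0,0,-1, 0,0,0,0,0,0,-1]' 40
python3 -c "
from h import *
delta(.472,-.061,.0245,44.8)"
```

```text
clock: 2.73
tcp_pos: [0.4717, -0.0613, 0.0242]
eef_rot: [[0.711, 0.703, -0.001], [0.703, -0.711, 0.0], [-0.001, -0.001, -1.0]]
force: [-0.2, -0.7, 0.2]
width: 0.597
clock: 3.32
tcp_pos: [0.4724, -0.06, 0.0253]
eef_rot: [[0.709, 0.705, 0.0], [0.705, -0.709, -0.0], [0.0, 0.0, -1.0]]
force: [0.7, -0.3, 0.3]
width: 0.171
t 3.32 tcp [ 0.4724 -0.06    0.0253] F [ 0.7 -0.3  0.3] w 0.171 | turn [ 0.0004 -0.0002  0.0001] shift after turn [-0.9  0.4  0.8]
```

```bash
python3 -m crank '[0,0,0,0,0,0,-1, 0,0,-10,0,0,0,-1, 0,0,-25,0,0,0,-1, 0,0,-30,0,0,0,-1, 0,0,-30,0,0,0,-1, 0,0,-30,0,0,0,-1, 0,0,-20,0,0,0,-1, 0,0,0,0,0,0,-1]'
python3 - <<'E'
from h import *
look("side","a2.png",(100,500,100,400),2)
delta(.472,-.061,.29,85.2)
E
```

```text
clock: 3.98
tcp_pos: [0.4738, -0.0605, 0.1739]
eef_rot: [[0.709, 0.705, 0.007], [0.705, -0.709, -0.003], [0.003, 0.007, -1.0]]
force: [-0.7, 0.1, 1.2]
width: 0.004
t 4.03 tcp [ 0.4729 -0.0602  0.1715] F [ 0.3  0.3 -0.8] w 0.005 | turn [ 4.00e-03 -2.00e-04 -7.05e-01] shift after turn [  -0.8   -0.9 -118.5]
```

View pics/a2.png

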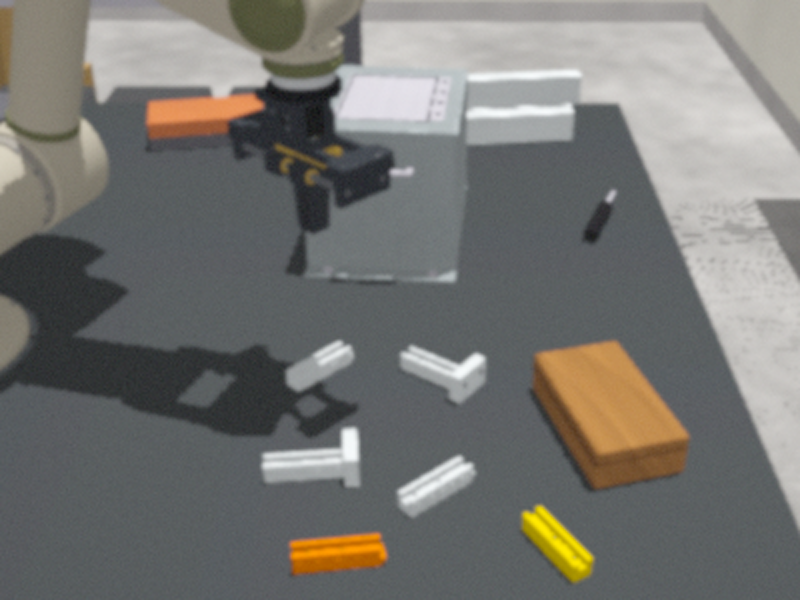

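The side view shows the bar still on the bench at about (260,283) full-frame, so the grasp was lost. I'll compare its position with the start and look closer.

```bash
python3 - <<'E'
from h import *
s0=np.load("side0.npy",allow_pickle=True).item();s=imaging.snapshot("side")
c=lambda q:cv2.resize(q["pixels"][265:300,235:295,::-1],None,fx=12,fy=8,interpolation=cv2.INTER_CUBIC)
cv2.imwrite("pics/cmp.png",np.vstack([c(s0),c(s)]))
for q in(s0,s):
    im=q["pixels"];hsv=cv2.cvtColor(im,cv2.COLOR_RGB2HSV);m=((hsv[...,2]>110)&(hsv[...,1]<50)).astype(np.uint8)
    mm=np.zeros_like(m);mm[262:302,230:292]=m[262:302,230:292]
    for k in cv2.findContours(mm,cv2.RETR_EXTERNAL,cv2.CHAIN_APPROX_NONE)[0]:
        if cv2.contourArea(k)>60:print(cv2.contourArea(k),cv2.minAreaRect(k),k[:,0].mean(0))
E
```

```text
473.5 ((259.5, 282.0000305175781), (14.939481735229492, 37.58966827392578), 61.189208984375) [259.28395062 282.07407407]
464.0 ((259.4764099121094, 281.9575500488281), (15.152058601379395, 37.5887565612793), 60.945396423339844) [259.9625 282.    ]
```

View pics/cmp.png

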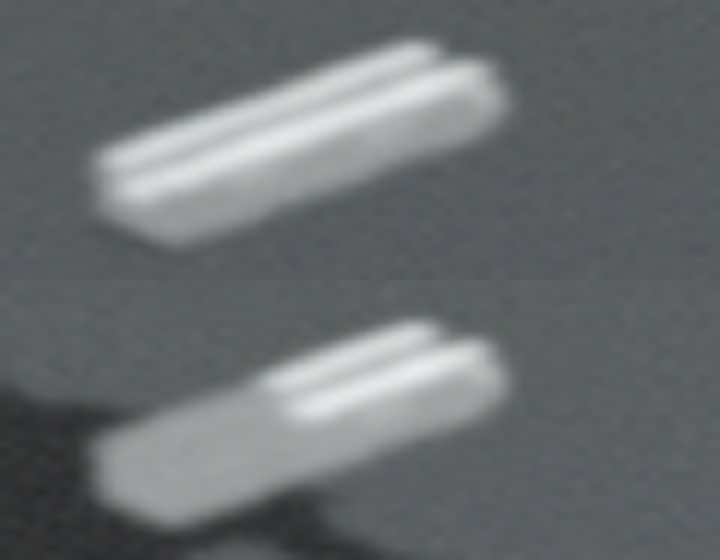

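```bash
python3 - <<'E'
from h import *
s=look("side","f1.png",(200,320,130,300),4.5)
o=robot.get_obs();p=o["tcp_pos"];R=o["eef_rot"];print(p,robot.tcp_to_tips)
for d in(-.042,0,.003,.022):print(d,proj(s,p+R[:,2]*d),(np.array(proj(s,p+R[:,2]*d))-[200,130])*4.5)
print(proj(s,(.472,-.061,.01)))
E
```

```text
[ 0.47178758 -0.05985134  0.16914202] 0.022
-0.042 (np.float64(254.7934282388028), np.float64(203.8705942347091)) [246.57042707 332.41767406]
0 (np.float64(255.90603309519747), np.float64(221.4279585577852)) [251.57714893 411.42581351]
0.003 (np.float64(255.98391170732788), np.float64(222.65691523390467)) [251.92760268 416.95611855]
0.022 (np.float64(256.472349474186), np.float64(230.3646650002204)) [254.12557263 451.6409925 ]
(np.float64(259.9095070589146), np.float64(282.6883346345881))
```

View pics/f1.png

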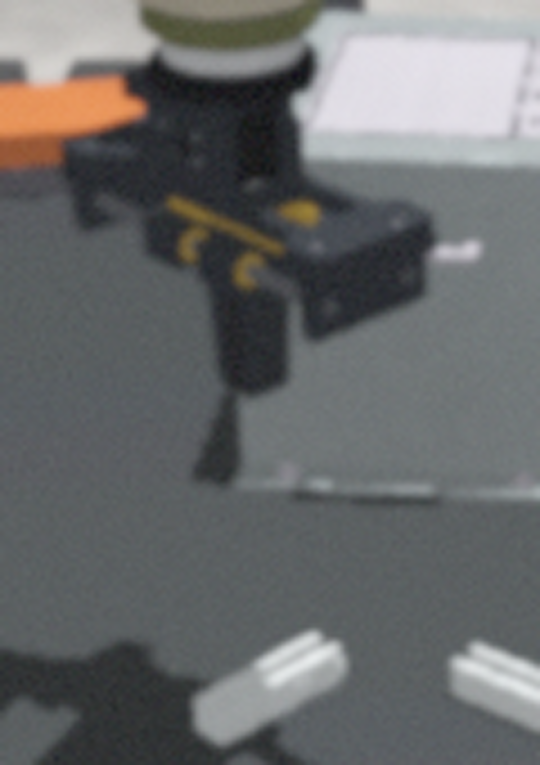

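The fingertips appear at about crop row 388, while the reported pose puts them at 451, so the true tool is either higher or shifted. I'll check this against the top view and the start pictures.

```bash
python3 - <<'E'
from h import *
o=robot.get_obs();p=o["tcp_pos"];R=o["eef_rot"]
s=look("top","f2.png",(200,400,220,420),3)
im=cv2.imread("pics/f2.png")
for d in(-.1,-.042,.022):
    for w in(-.0935,0,.0935):
        u,v=proj(s,p+R[:,2]*d+R[:,1]*w);cv2.circle(im,(int((u-200)*3),int((v-220)*3)),3,(0,0,255) if d==.022 else (0,255,0) if d==-.042 else(255,0,0),-1)
cv2.imwrite("pics/f2.png",im)
s=np.load("side0.npy",allow_pickle=True).item();im=s["pixels"][200:380,0:140,::-1];im=cv2.resize(im,None,fx=3.3,fy=3.3)
p=np.array([.242,-.4936,.2245]);R=np.array([[.898,.44,0],[.44,-.898,0],[0,0,-1]])
for d in(-.1,-.042,.022):
    for w in(-.0935,-.0615,0,.0615,.0935):
        u,v=proj(s,p+R[:,2]*d+R[:,1]*w);cv2.circle(im,(int(u*3.3),int((v-200)*3.3)),3,(0,0,255) if d==.022 else (0,255,0) if d==-.042 else(255,0,0),-1)
cv2.imwrite("pics/f3.png",im)
E
```

```text
(no output)
```

View pics/f2.png

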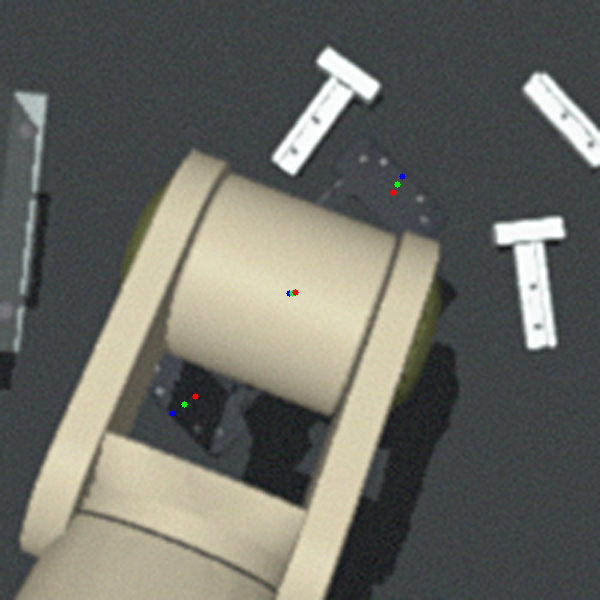

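View pics/f3.png

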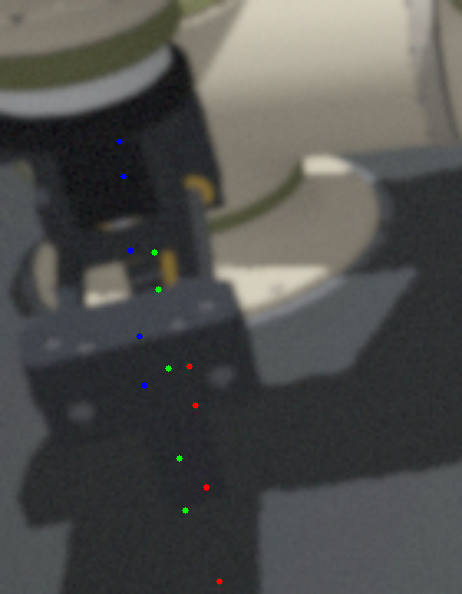

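```bash
python3 - <<'E'
from h import *
o=robot.get_obs();p=o["tcp_pos"];R=o["eef_rot"];print(p,o["width"])
s=look("side","f4.png",(210,290,160,240),8)
im=cv2.imread("pics/f4.png")
for d,c in((-.022,(0,255,255)),(-.012,(0,0,255)),(-.002,(0,255,0))):
    for a in(-.009,.009):
        for w in(-.0175,.0175):
            u,v=proj(s,p+R[:,2]*d+R[:,1]*w+R[:,0]*a);cv2.circle(im,(int((u-210)*8),int((v-160)*8)),3,c,-1)
cv2.imwrite("pics/f4.png",im)
E
```

```text
[ 0.4716602  -0.0598162   0.16877943] 0.0067238691113131995
```

View pics/f4.png

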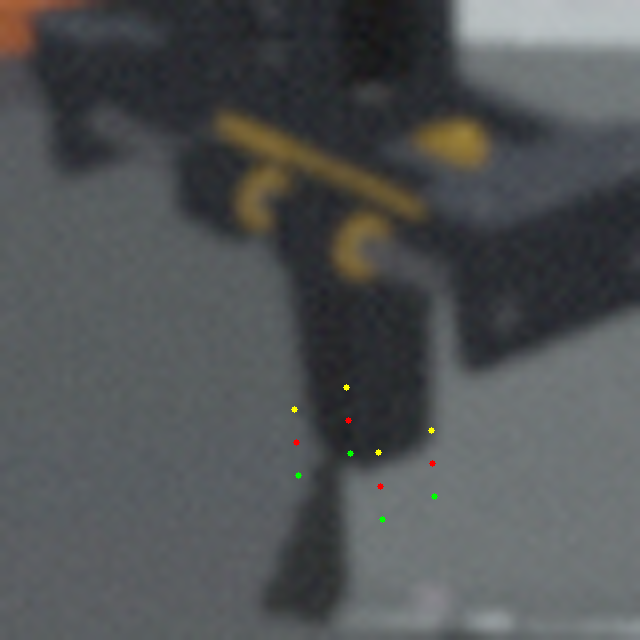

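```bash
python3 - <<'E'
from h import *
s=np.load("side0.npy",allow_pickle=True).item()
c=np.array([.5418,.294]);a=np.radians(-4.8);X=np.array([np.cos(a),np.sin(a)]);Y=np.array([-X[1],X[0]])
for sx in(-.1,.1):
  for sy in(-.12,.12):
    q=c+sx*X+sy*Y;print(sx,sy,np.round(proj(s,(*q,.2))),np.round(proj(s,(*q,0))))
E
```

```text
-0.1 -0.12 [248. 164.] [253. 234.]
-0.1 0.12 [264. 133.] [267. 195.]
0.1 -0.12 [328. 167.] [327. 237.]
0.1 0.12 [333. 135.] [332. 198.]
```

The camera checks out against the box height, so the real fingertips stand about 20 mm *behind* the reported TCP rather than 22 mm ahead. I'll go back down with the jaws open and look.

```bash
python3 -m crank '[0,0,20,0,0,0,0.2, 0,0,24,0,0,0,0.2, 0,0,24,0,0,0,0.2, 0,0,24,0,0,0,0.2, 0,0,24,0,0,0,0.2, 0,0,20,0,0,0,0.2, 0,0,4,0,0,0,0.2, 0,0,0,0,0,0,0.2]' 40
python3 - <<'E'
from h import *
o=robot.get_obs();p=o["tcp_pos"];R=o["eef_rot"];print(p,o["width"],o["q"])
s=look("side","g1.png",(210,310,220,320),7)
im=cv2.imread("pics/g1.png")
for d,c in((-.02,(0,255,255)),(.0,(0,0,255)),(.022,(0,255,0))):
    for a in(-.009,.009):
        for w in(-.0265-.0175,-.0265,.0265,.0265+.0175):
            u,v=proj(s,p+R[:,2]*d+R[:,1]*w+R[:,0]*a);cv2.circle(im,(int((u-210)*7),int((v-220)*7)),3,c,-1)
cv2.imwrite("pics/g1.png",im)
E
```

```text
clock: 4.9
tcp_pos: [0.4713, -0.0597, 0.0286]
eef_rot: [[0.71, 0.705, -0.004], [0.705, -0.71, 0.002], [-0.002, -0.004, -1.0]]
force: [-0.2, -0.0, 1.2]
width: 0.584
[ 0.47133797 -0.05971373  0.02859607] 0.5841281891174047 [-2.15392727e+01  2.92150052e+01  1.01388882e+02  7.99492973e-04
  4.96368262e+01  2.36659749e+01]
```

View pics/g1.png

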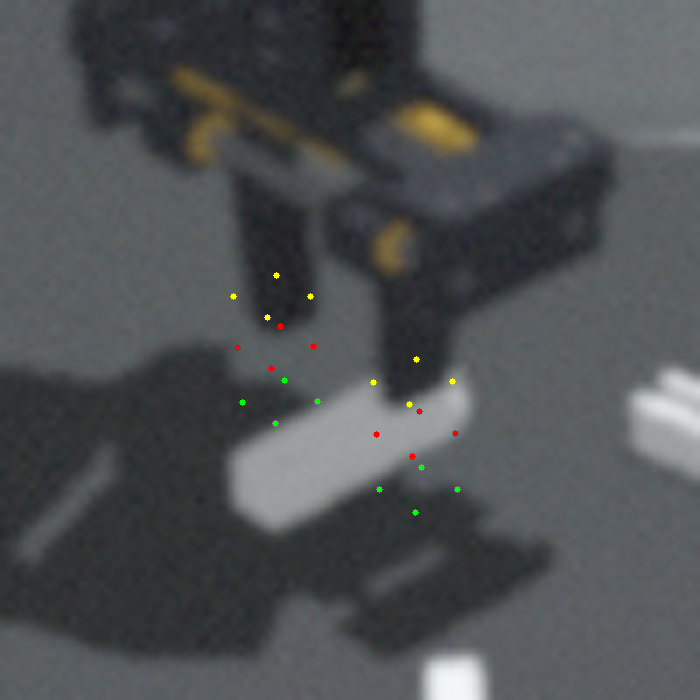

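The picture confirms it: the tips sit about 20 mm behind the TCP (the yellow marks match), with good lateral alignment. I'll lower another 40 mm and look again.

```bash
python3 -m crank '[0,0,10,0,0,0,0.2, 0,0,10,0,0,0,0.2, 0,0,10,0,0,0,0.2, 0,0,6,0,0,0,0.2, 0,0,3,0,0,0,0.2, 0,0,0,0,0,0,0.2, 0,0,0,0,0,0,0.2]'
python3 - <<'E'
from h import *
o=robot.get_obs();p=o["tcp_pos"];R=o["eef_rot"];print(p,o["width"],o["force"])
s=look("side","g2.png",(210,310,220,320),7)
im=cv2.imread("pics/g2.png")
for d,c in((-.02,(0,255,255)),(.0,(0,0,255)),(.022,(0,255,0))):
    for a in(-.009,.009):
        for w in(-.0265-.0175,-.0265,.0265,.0265+.0175):
            u,v=proj(s,p+R[:,2]*d+R[:,1]*w+R[:,0]*a);cv2.circle(im,(int((u-210)*7),int((v-220)*7)),3,c,-1)
cv2.imwrite("pics/g2.png",im)
E
```

```text
clock: 5.53
tcp_pos: [0.4726, -0.0602, -0.0084]
eef_rot: [[0.71, 0.705, 0.001], [0.705, -0.71, -0.0], [0.0, 0.001, -1.0]]
force: [-0.4, 0.1, 0.0]
width: 0.6
[ 0.47259578 -0.06015401 -0.00839944] 0.600275848005319 [-0.39700465  0.06861145  0.01498964]
```

View pics/g2.png

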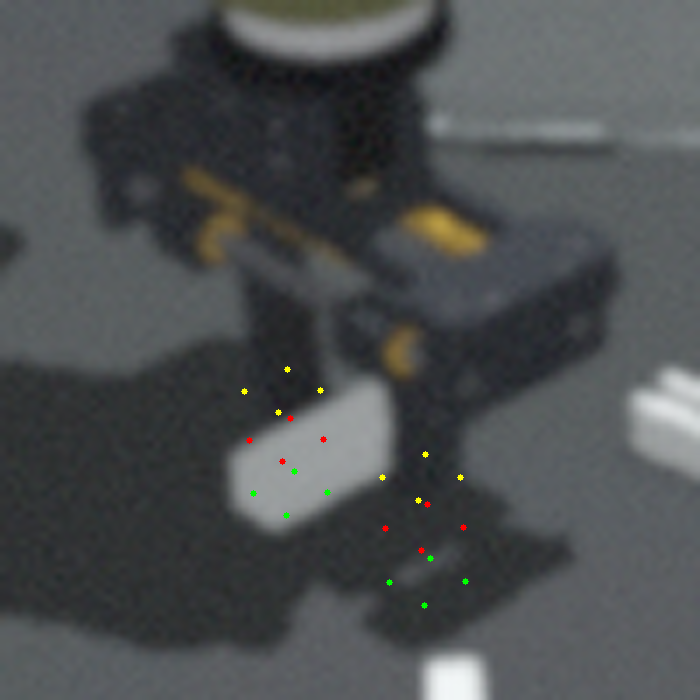

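The fingers now straddle the bar. I'll go down another 7 mm gently and grip.

```bash
python3 -m crank '[0,0,3,0,0,0,0.2, 0,0,2,0,0,0,0.2, 0,0,1,0,0,0,0.2, 0,0,0,0,0,0,0.2]'
python3 -m crank '[0,0,0,0,0,0,-1, 0,0,0,0,0,0,-1, 0,0,0,0,0,0,-1, 0,0,0,0,0,0,-1, 0,0,0,0,0,0,-1, 0,0,0,0,0,0,-1, 0,0,0,0,0,0,-1, 0,0,0,0,0,0,-1]' 40
```

```text
clock: 5.92
tcp_pos: [0.4726, -0.0601, -0.0133]
eef_rot: [[0.71, 0.705, 0.002], [0.705, -0.71, -0.001], [0.001, 0.002, -1.0]]
force: [-3.2, 0.7, 24.2]
width: 0.602
clock: 6.58
tcp_pos: [0.4727, -0.0598, -0.0133]
eef_rot: [[0.71, 0.705, 0.002], [0.705, -0.71, -0.0], [0.001, 0.002, -1.0]]
force: [-4.5, 4.2, 23.5]
width: 0.22
```

Contact with the bench shows the tips at TCP z + 0.013, and the grip is on 19.4 mm, which fits the bar. I'll lift and check.

```bash
python3 -m crank '[0,0,-3,0,0,0,-1, 0,0,-15,0,0,0,-1, 0,0,-35,0,0,0,-1, 0,0,-40,0,0,0,-1, 0,0,-40,0,0,0,-1, 0,0,-40,0,0,0,-1, 0,0,-40,0,0,0,-1, 0,0,-38,0,0,0,-1]' 40
python3 -m crank '[0,0,0,0,0,-0.117,-1, 0,0,0,0,0,-0.117,-1, 0,0,0,0,0,-0.117,-1, 0,0,0,0,0,-0.117,-1, 0,0,0,0,0,-0.117,-1, 0,0,0,0,0,-0.12,-1, 0,0,0,0,0,0,-1]'
python3 - <<'E'
from h import *
look("side","a3.png",(150,400,100,320),3)
a=np.radians(-4.8);c=np.array([.5418,.294])-.022*np.array([np.cos(a),np.sin(a)])
delta(*c,.24,85.2)
E
```

```text
clock: 7.25
tcp_pos: [0.4718, -0.0598, 0.2384]
eef_rot: [[0.71, 0.705, 0.001], [0.705, -0.71, -0.0], [0.0, 0.001, -1.0]]
force: [0.9, 0.1, -0.3]
width: 0.223
clock: 7.83
tcp_pos: [0.4721, -0.06, 0.2358]
eef_rot: [[0.08, 0.997, -0.001], [0.997, -0.08, 0.0], [0.0, -0.001, -1.0]]
force: [0.5, 0.2, -0.3]
width: 0.219
t 7.88 tcp [ 0.4721 -0.06    0.2358] F [ 0.5  0.2 -1.2] w 0.224 | turn [-0.0004 -0.0001 -0.0024] shift after turn [358.6  17.8  -4.2]
```

View pics/a3.png

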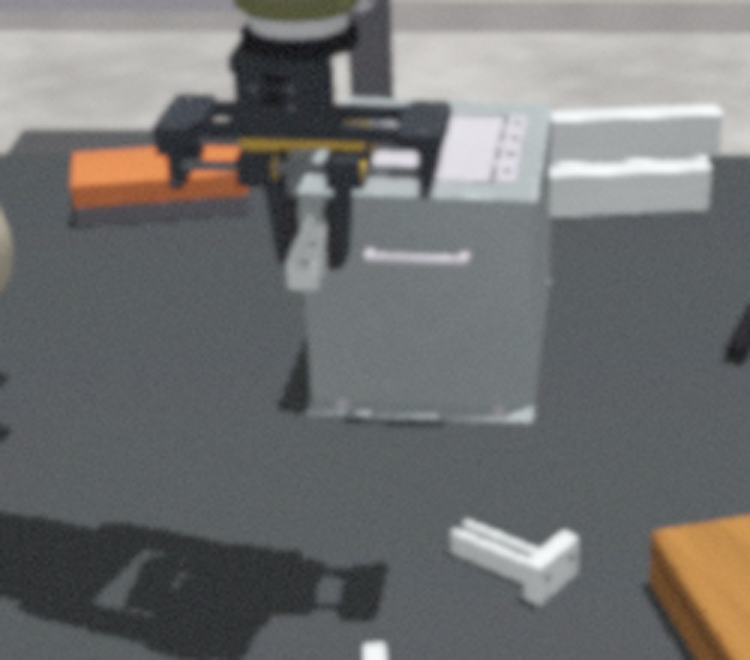

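The bar is held level between the fingers. I'll carry it over the box.

```bash
python3 -m crank '[15,0.8,-4,0,0,0,-1, 30,1.5,0,0,0,0,-1, 32,1.6,0,0,0,0,-1, 32,1.6,0,0,0,0,-1, 32,1.6,0,0,0,0,-1, 32,1.6,0,0,0,0,-1, 32,1.6,0,0,0,0,-1, 32,1.6,0,0,0,0,-1]'
python3 -m crank '[32,1.6,0,0,0,0,-1, 32,1.6,0,0,0,0,-1, 30,1.6,0,0,0,0,-1, 17.6,0.7,0,0,0,0,-1, 10,0,0,0,0,0,-1, 0,0,0,0,0,0,-1, 0,0,0,0,0,0,-1]'
python3 - <<'E'
from h import *
look("side","b1.png",(230,350,100,200),6)
a=np.radians(-4.8);c=np.array([.5418,.294])-.022*np.array([np.cos(a),np.sin(a)])
delta(*c,.187,85.2)
E
```

```text
clock: 8.55
tcp_pos: [0.5039, 0.1768, 0.24]
eef_rot: [[0.088, 0.996, -0.0], [0.996, -0.088, -0.0], [-0.0, -0.0, -1.0]]
force: [0.4, -0.7, -1.2]
width: 0.223
clock: 9.13
tcp_pos: [0.5196, 0.2954, 0.2398]
eef_rot: [[0.085, 0.996, -0.0], [0.996, -0.085, -0.001], [-0.001, -0.0, -1.0]]
force: [-1.3, 0.1, -0.4]
width: 0.225
t 9.18 tcp [0.5197 0.2949 0.24  ] F [ 0.   0.6 -1.2] w 0.227 | turn [-0.0002  0.0005 -0.002 ] shift after turn [ 1.   0.1 53. ]
```

View pics/b1.png

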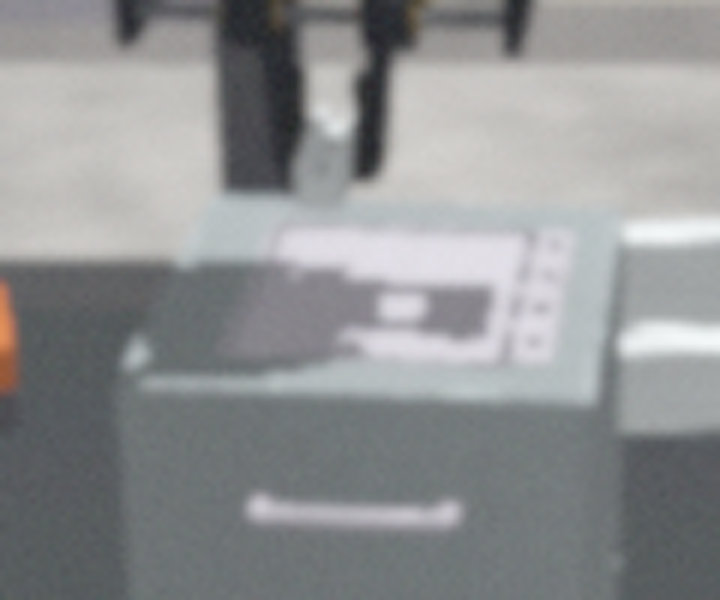

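The bar is over the slot, on the free-edge side of the flap. I'll descend to just above it, then slowly touch.

```bash
python3 -m crank '[1,0,10,0,0,0,-1, 0,0,15,0,0,0,-1, 0,0,12,0,0,0,-1, 0,0,5,0,0,0,-1, 0,0,2,0,0,0,-1, 0,0,1,0,0,0,-1]'
python3 -m crank '[0,0,1.5,0,0,0,-1, 0,0,1.5,0,0,0,-1, 0,0,1.5,0,0,0,-1, 0,0,1.5,0,0,0,-1]'
python3 -m crank '[0,0,1.5,0,0,0,-1, 0,0,1.5,0,0,0,-1, 0,0,1.5,0,0,0,-1, 0,0,1.5,0,0,0,-1]'
python3 - <<'E'
from h import *
look("side","b2.png",(230,350,100,200),6)
E
```

```text
clock: 9.68
tcp_pos: [0.5199, 0.2963, 0.195]
eef_rot: [[0.085, 0.996, -0.0], [0.996, -0.085, -0.0], [-0.0, -0.0, -1.0]]
force: [-0.8, -0.5, -0.8]
width: 0.225
clock: 10.02
tcp_pos: [0.5199, 0.2969, 0.1892]
eef_rot: [[0.084, 0.996, 0.001], [0.996, -0.084, 0.0], [0.0, 0.001, -1.0]]
force: [0.5, 0.2, -0.1]
width: 0.223
clock: 10.35
tcp_pos: [0.5198, 0.2969, 0.1833]
eef_rot: [[0.084, 0.996, 0.001], [0.996, -0.084, 0.0], [0.0, 0.001, -1.0]]
force: [-0.4, 0.3, 1.5]
width: 0.224
```

View pics/b2.png

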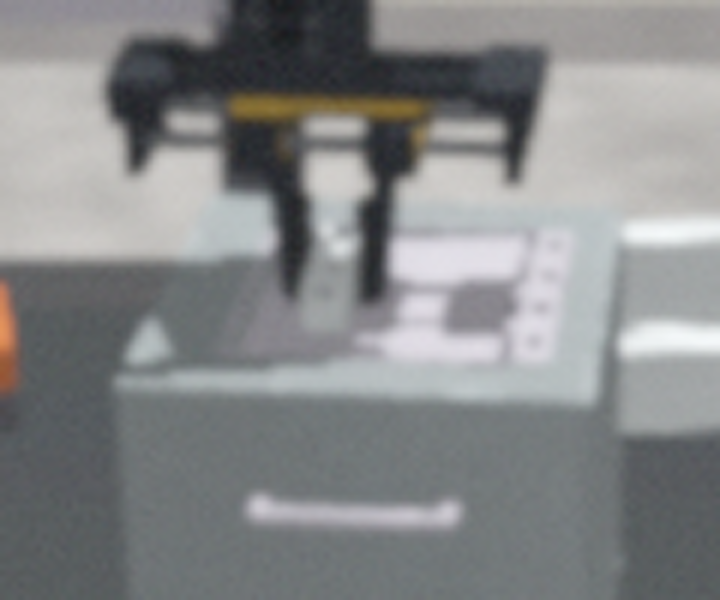

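The fingers are at the flap and contact is just beginning. I'll push down gently, shifting towards the hinge (+tool y) as I go.

```bash
python3 -m crank '[0,0,2,0,0,0,-1, 0,0,2,0,0,0,-1, 0,0,2,0,0,0,-1, 0,0,2,0,0,0,-1]'
python3 -m crank '[0,1,3,0,0,0,-1, 0,1,3,0,0,0,-1, 0,1,3,0,0,0,-1, 0,1,3,0,0,0,-1]'
python3 -m crank '[0,2,3,0,0,0,-1, 0,2,3,0,0,0,-1, 0,2,3,0,0,0,-1, 0,2,3,0,0,0,-1]'
python3 -c "
from h import *
a=np.radians(-4.8);c=np.array([.5418,.294])+.008*np.array([np.cos(a),np.sin(a)])
delta(*c,.139,85.2);look('side','b3.png',(230,350,100,200),6)"
```

```text
clock: 10.73
tcp_pos: [0.5203, 0.2968, 0.1751]
eef_rot: [[0.084, 0.996, 0.001], [0.996, -0.084, 0.0], [0.0, 0.001, -1.0]]
force: [1.8, -0.0, 2.3]
width: 0.225
clock: 11.07
tcp_pos: [0.5236, 0.2965, 0.1626]
eef_rot: [[0.084, 0.996, -0.001], [0.996, -0.084, -0.0], [-0.0, -0.001, -1.0]]
force: [0.6, 0.0, 3.3]
width: 0.225
clock: 11.4
tcp_pos: [0.5312, 0.2958, 0.1503]
eef_rot: [[0.084, 0.997, -0.002], [0.997, -0.084, -0.0], [-0.001, -0.002, -1.0]]
force: [-4.8, 0.3, 0.9]
width: 0.224
t 11.4 tcp [0.5312 0.2958 0.1503] F [-4.8  0.3  0.9] w 0.224 | turn [-0.002   0.0005  0.0001] shift after turn [-0.9 18.7 11.3]
```

View pics/b3.png

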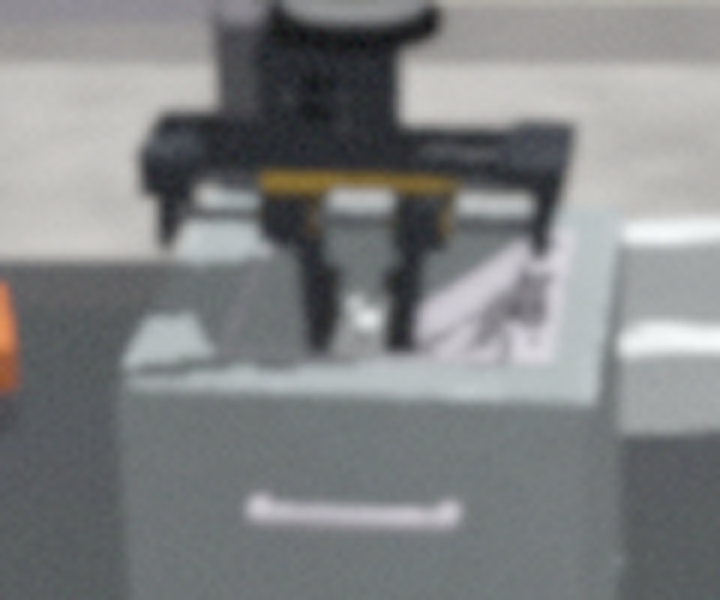

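```bash
python3 -m crank '[0,2,1.5,0,0,0,-1, 0,2,1.5,0,0,0,-1, 0,2,1.5,0,0,0,-1, 0,0,0,0,0,0,-1, 0,0,0,0,0,0,-1]'
python3 -m crank '[0,0,0,0,0,0,-1, 0,0,0,0,0,0,-1]'
python3 -c "
from h import *
a=np.radians(-4.8);c=np.array([.5418,.294])+.008*np.array([np.cos(a),np.sin(a)])
delta(*c,.139,85.2);look('side','b4.png',(230,350,100,200),6);look('top','b4t.png',(20,230,200,360),3.5)"
```

```text
clock: 11.87
tcp_pos: [0.5376, 0.2953, 0.1464]
eef_rot: [[0.084, 0.996, -0.001], [0.996, -0.084, -0.0], [-0.0, -0.001, -1.0]]
force: [-6.0, 0.6, 0.5]
width: 0.22
clock: 12.03
tcp_pos: [0.5374, 0.2953, 0.1465]
eef_rot: [[0.084, 0.996, -0.001], [0.996, -0.084, -0.0], [-0.0, -0.001, -1.0]]
force: [-5.3, 1.0, 0.2]
width: 0.226
t 12.03 tcp [0.5374 0.2953 0.1465] F [-5.3  1.   0.2] w 0.226 | turn [-0.0005  0.0002 -0.0001] shift after turn [-0.9 12.5  7.5]
```

View pics/b4t.png

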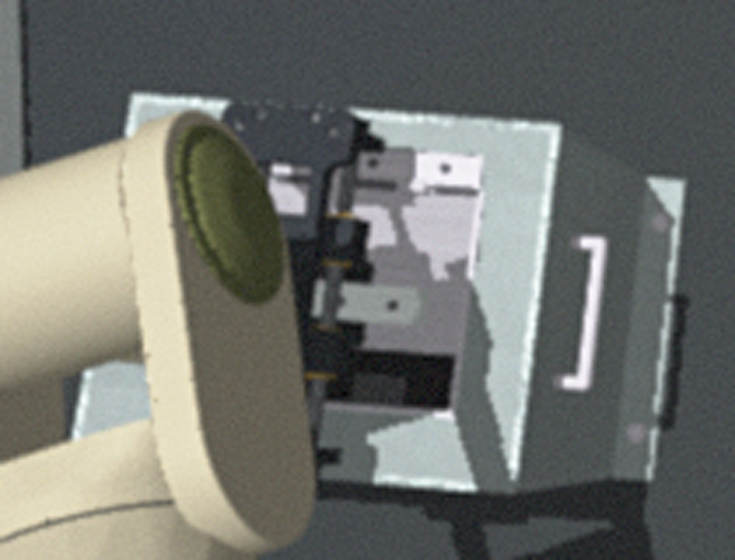

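View pics/b4.png

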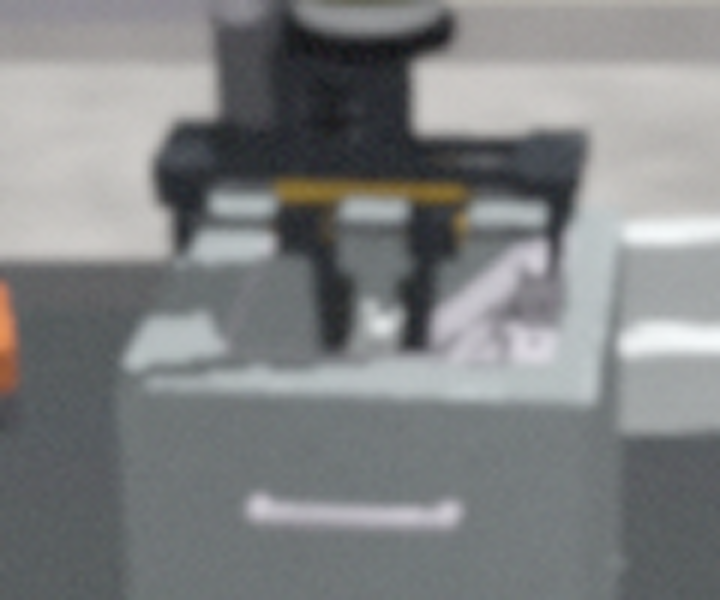

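```bash
cat >> h.py <<'E'
A=np.radians(-4.8);C=np.array([.5418,.294]);X=np.array([np.cos(A),np.sin(A)]);Y=np.array([-X[1],X[0]])
def edge(s,yb,phi):
    q=C+(.06-.118*np.cos(phi))*X+yb*Y;return proj(s,(*q,.2-.118*np.sin(phi)))
E
python3 -c "
from h import *
s=np.load('top0.npy',allow_pickle=True).item()
for f in(.5,.6,.7,.8,.9,1,1.1,1.2,1.3):
  u,v=edge(s,-.055,f);print(f,(u-20)*3.5,(v-200)*3.5)"
```

```text
0.5 447.7602993764713 380.20674954232686
0.6 455.5233534072904 369.83567628355024
0.7 462.90936463864915 358.0158738340341
0.8 469.87190417693773 344.8920537088942
0.9 476.370669037465 330.60752956307044
1 482.37084936505755 315.3031538369735
1.1 487.8424972471317 299.11665008881675
1.2 492.75992077567065 282.1822840061417
1.3 497.10112126258747 264.6308177814234
```

The top view shows the flap's free edge at about row 352, which gives 0.75 rad; my geometry predicted 0.78. I'll continue to the release pose.

```bash
python3 -m crank '[0,2,1.5,0,0,0,-1, 0,2,1.5,0,0,0,-1, 0,2,1.5,0,0,0,-1, 0,2,1.5,0,0,0,-1, 0,2,1,0,0,0,-1, 0,2,0.5,0,0,0,-1, 0,0,0,0,0,0,-1, 0,0,0,0,0,0,-1]'
python3 -c "
from h import *
a=np.radians(-4.8);c=np.array([.5418,.294])+.008*np.array([np.cos(a),np.sin(a)])
delta(*c,.139,85.2);look('side','b5.png',(230,350,100,200),6);look('top','b5t.png',(20,230,200,360),3.5)"
```

```text
clock: 12.8
tcp_pos: [0.5489, 0.2943, 0.1386]
eef_rot: [[0.084, 0.996, -0.002], [0.996, -0.084, -0.0], [-0.001, -0.002, -1.0]]
force: [-6.4, 1.2, -0.9]
width: 0.223
t 12.8 tcp [0.5489 0.2943 0.1386] F [-6.4  1.2 -0.9] w 0.223 | turn [-0.0021  0.0005  0.    ] shift after turn [-0.9  0.9 -0.4]
```

View pics/b5t.png

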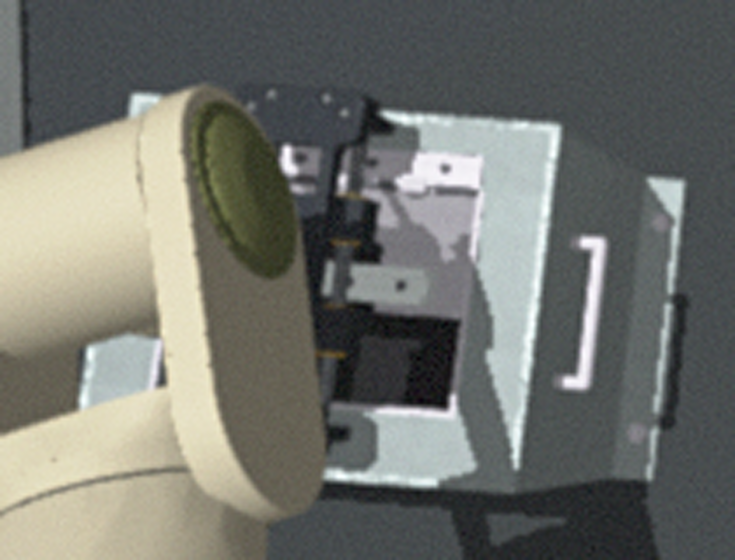

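View pics/b5.png

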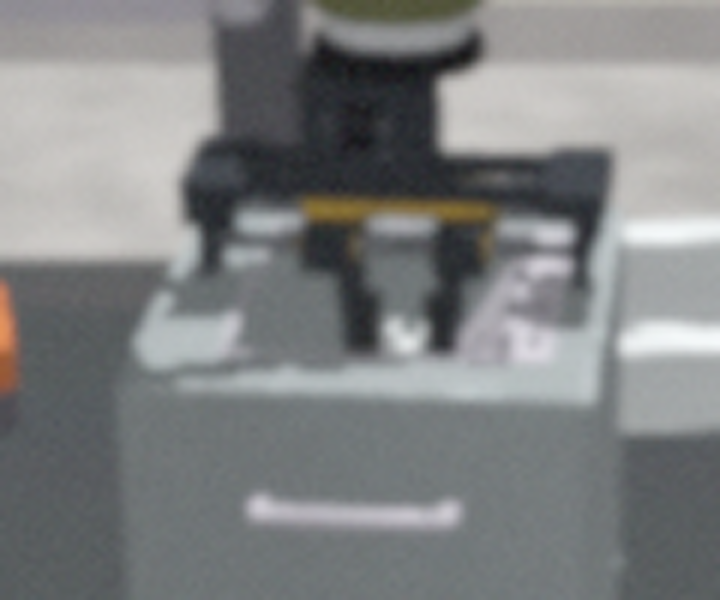

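The flap edge is at about row 318, or 0.98 rad. I'll open the jaws only partly to let the bar drop.

```bash
python3 -m crank '[0,0,0,0,0,0,-0.48, 0,0,0,0,0,0,-0.42, 0,0,0,0,0,0,-0.35, 0,0,0,0,0,0,-0.3, 0,0,0,0,0,0,-0.25, 0,0,0,0,0,0,-0.22, 0,0,0,0,0,0,-0.22, 0,0,0,0,0,0,-0.22]' 20
python3 -c "
from h import *
look('side','b6.png',(230,350,100,200),6);look('top','b6t.png',(20,230,200,360),3.5)"
```

```text
clock: 13.57
tcp_pos: [0.5485, 0.2943, 0.1384]
eef_rot: [[0.084, 0.996, -0.003], [0.997, -0.084, -0.001], [-0.001, -0.003, -1.0]]
force: [-7.9, 0.5, -1.1]
width: 0.388
```

View pics/b6t.png

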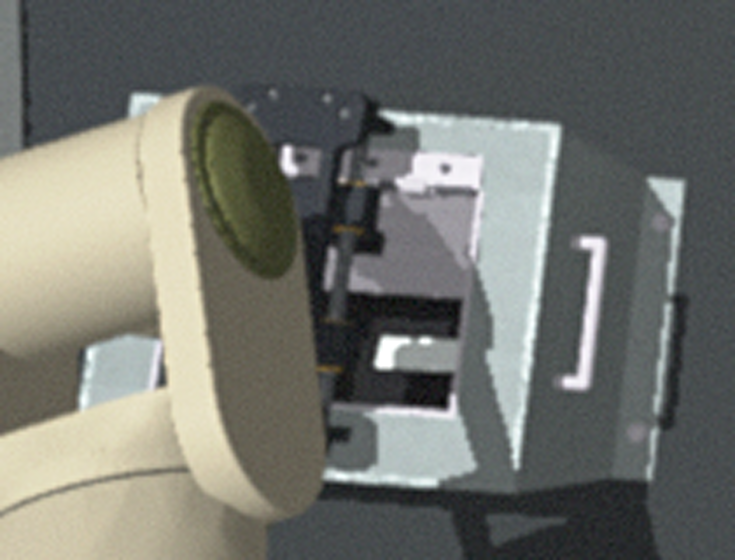

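View pics/b6.png

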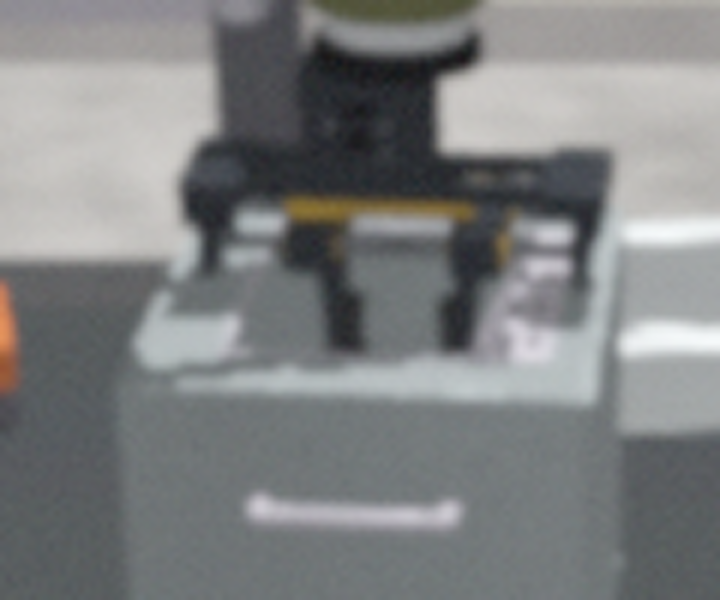

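The bar dropped into the bin, seen through the slot at (430,352), and the flap was held at about 1.1 rad. I'll withdraw gently, letting the flap follow.

```bash
python3 -m crank '[0,-2,-1,0,0,0,-0.3, 0,-3,-2,0,0,0,-0.4, 0,-3,-2,0,0,0,-0.4, 0,-3,-2,0,0,0,-0.4, 0,-3,-3,0,0,0,-0.4, 0,-3,-3,0,0,0,-0.4, 0,-3,-3,0,0,0,-0.4, 0,-3,-4,0,0,0,-0.4]'
python3 -m crank '[0,-3,-4,0,0,0,-0.4, 0,-2,-4,0,0,0,-0.4, 0,0,-4,0,0,0,-0.4, 0,0,-4,0,0,0,-0.4, 0,0,-4,0,0,0,-0.4, 0,0,-4,0,0,0,-0.4, 0,0,-4,0,0,0,-0.4, 0,0,-3,0,0,0,-0.4]'
python3 -m crank '[0,0,-3,0,0,0,-0.4, 0,0,-3,0,0,0,-0.4, 0,0,-10,0,0,0,-0.4, 0,0,-20,0,0,0,-0.4, 0,0,-10,0,0,0,-0.4, 0,0,0,0,0,0,-0.4]'
python3 -c "
from h import *
look('side','b7.png');delta(.6035,-.2675,.24,41)"
```

```text
clock: 14.33
tcp_pos: [0.5274, 0.2963, 0.1601]
eef_rot: [[0.084, 0.996, 0.003], [0.996, -0.084, 0.001], [0.001, 0.003, -1.0]]
force: [1.5, 0.4, 4.8]
width: 0.297
clock: 15.0
tcp_pos: [0.522, 0.2966, 0.1903]
eef_rot: [[0.084, 0.996, 0.0], [0.996, -0.084, -0.0], [-0.0, 0.0, -1.0]]
force: [0.0, 0.2, -0.2]
width: 0.3
clock: 15.5
tcp_pos: [0.5226, 0.297, 0.2388]
eef_rot: [[0.084, 0.996, 0.005], [0.996, -0.084, 0.002], [0.002, 0.005, -1.0]]
force: [-0.3, 0.3, -0.1]
width: 0.298
t 15.55 tcp [0.5221 0.2968 0.2371] F [-0.2  0.4 -1.3] w 0.299 | turn [ 0.0018 -0.0019  0.7713] shift after turn [-308.8  479.3   -2.9]
```

View pics/b7.png

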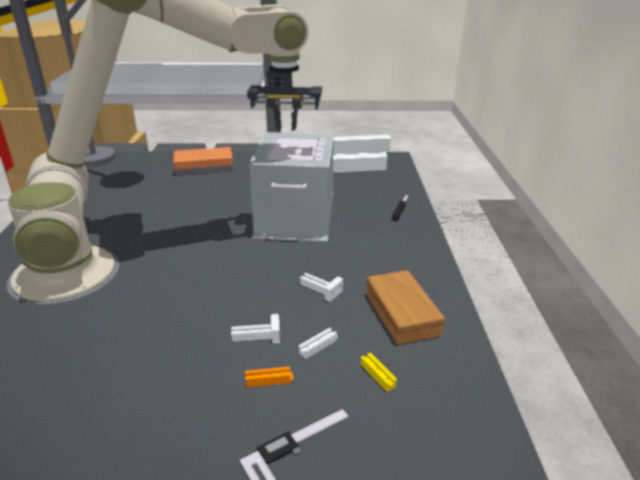

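The side view shows the flap shut and one bar left, with the good parts untouched. On to the second reject.

```bash
python3 -m crank '[0,0,0,0,0,0.11,0.2, 0,0,0,0,0,0.11,0.2, 0,0,0,0,0,0.11,0.2, 0,0,0,0,0,0.11,0.2, 0,0,0,0,0,0.11,0.2, 0,0,0,0,0,0.11,0.2, 0,0,0,0,0,0.111,0.2, -9,14,0,0,0,0,0.2]' 40
python3 -m crank '[-19,30,0,0,0,0,0.2, -19,30,0,0,0,0,0.2, -19,30,0,0,0,0,0.2, -19,30,0,0,0,0,0.2, -19,30,0,0,0,0,0.2, -19,30,0,0,0,0,0.2, -19,30,0,0,0,0,0.2, -19,30,0,0,0,0,0.2]'
python3 -m crank '[-19,30,0,0,0,0,0.2, -19,30,0,0,0,0,0.2, -19,30,0,0,0,0,0.2, -19,30,0,0,0,0,0.2, -19,30,0,0,0,0,0.2, -19,30,10,0,0,0,0.2, -12,18,10,0,0,0,0.2, -6,9,10,0,0,0,0.2]'
python3 -m crank '[0,0,5,0,0,0,0.2, 0,0,0,0,0,0,0.2, 0,0,0,0,0,0,0.2]'
python3 -c "
from h import *
delta(.6035,-.2675,.03,41)"
```

```text
clock: 16.22
tcp_pos: [0.5234, 0.2816, 0.2348]
eef_rot: [[0.757, 0.653, -0.002], [0.653, -0.757, 0.0], [-0.001, -0.001, -1.0]]
force: [-0.3, -0.0, -0.2]
width: 0.604
clock: 16.88
tcp_pos: [0.5666, -0.0023, 0.2351]
eef_rot: [[0.755, 0.656, -0.002], [0.656, -0.755, 0.0], [-0.001, -0.001, -1.0]]
force: [1.1, -0.3, -0.2]
width: 0.599
clock: 17.55
tcp_pos: [0.6028, -0.2463, 0.2039]
eef_rot: [[0.756, 0.654, -0.002], [0.654, -0.756, 0.001], [-0.001, -0.001, -1.0]]
force: [0.2, 0.4, 0.4]
width: 0.6
clock: 17.8
tcp_pos: [0.6033, -0.2419, 0.201]
eef_rot: [[0.754, 0.657, -0.0], [0.657, -0.754, 0.001], [0.0, -0.001, -1.0]]
force: [-0.9, 0.2, -0.5]
width: 0.6
t 17.8 tcp [ 0.6033 -0.2419  0.201 ] F [-0.9  0.2 -0.5] w 0.6 | turn [-0.0008 -0.0001  0.0017] shift after turn [-16.6  19.5 171. ]
```

```bash
python3 -m crank '[-8,10,20,0,0,0,0.2, -8.6,9.5,25,0,0,0,0.2, 0,0,30,0,0,0,0.2, 0,0,30,0,0,0,0.2, 0,0,25,0,0,0,0.2, 0,0,20,0,0,0,0.2, 0,0,0,0,0,0,0.2, 0,0,0,0,0,0,0.2]'
python3 - <<'E'
from h import *
delta(.6035,-.2675,-.0105,41)
o=robot.get_obs();p=o["tcp_pos"];R=o["eef_rot"]
s=look("side","c1.png",(270,370,270,370),7)
im=cv2.imread("pics/c1.png")
for a in(-.009,.009):
        for w in(-.0265-.0175,-.0265,.0265,.0265+.0175):
            u,v=proj(s,p-R[:,2]*.015+R[:,1]*w+R[:,0]*a);cv2.circle(im,(int((u-270)*7),int((v-270)*7)),3,(0,255,255),-1)
cv2.imwrite("pics/c1.png",im)
E
```

```text
clock: 18.47
tcp_pos: [0.6039, -0.2678, 0.0517]
eef_rot: [[0.754, 0.657, -0.0], [0.657, -0.754, 0.0], [0.0, -0.0, -1.0]]
force: [0.4, -0.0, -0.4]
width: 0.597
t 18.47 tcp [ 0.6039 -0.2678  0.0517] F [ 0.4 -0.  -0.4] w 0.597 | turn [-0.0002 -0.      0.0018] shift after turn [-0.1 -0.5 62.2]
```

View pics/c1.png

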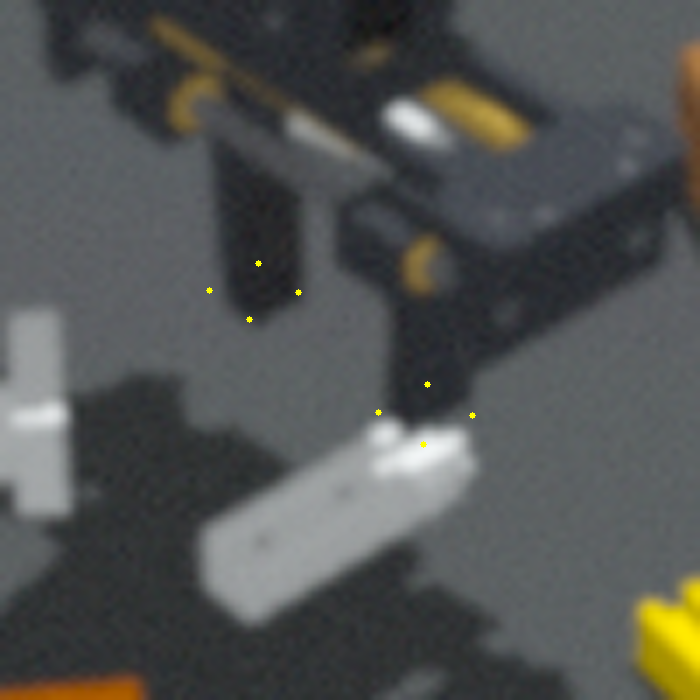

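Jaws are centred over the second bar and clear of its neighbours. I'll lower and grip.

```bash
python3 -m crank '[0,0,10,0,0,0,0.2, 0,0,15,0,0,0,0.2, 0,0,15,0,0,0,0.2, 0,0,11,0,0,0,0.2, 0,0,6,0,0,0,0.2, 0,0,3,0,0,0,0.2, 0,0,0,0,0,0,0.2]'
python3 -m crank '[0,0,1,0,0,0,-1, 0,0,0,0,0,0,-1, 0,0,0,0,0,0,-1, 0,0,0,0,0,0,-1, 0,0,0,0,0,0,-1, 0,0,0,0,0,0,-1, 0,0,0,0,0,0,-1, 0,0,0,0,0,0,-1]' 40
```

```text
clock: 19.1
tcp_pos: [0.6036, -0.2691, -0.009]
eef_rot: [[0.754, 0.656, 0.0], [0.656, -0.754, -0.0], [0.0, 0.0, -1.0]]
force: [0.0, -0.6, 0.8]
width: 0.6
clock: 19.77
tcp_pos: [0.6036, -0.2691, -0.0097]
eef_rot: [[0.754, 0.656, 0.0], [0.656, -0.754, -0.0], [0.0, 0.0, -1.0]]
force: [-0.0, -0.1, 2.8]
width: 0.221
```

```bash
python3 -m crank '[0,0,-3,0,0,0,-1, 0,0,-15,0,0,0,-1, 0,0,-35,0,0,0,-1, 0,0,-40,0,0,0,-1, 0,0,-40,0,0,0,-1, 0,0,-40,0,0,0,-1, 0,0,-40,0,0,0,-1, 0,0,-37,0,0,0,-1]' 40
python3 -m crank '[0,0,0,0,0,-0.11,-1, 0,0,0,0,0,-0.11,-1, 0,0,0,0,0,-0.11,-1, 0,0,0,0,0,-0.11,-1, 0,0,0,0,0,-0.11,-1, 0,0,0,0,0,-0.11,-1, 0,0,0,0,0,-0.111,-1, 0,0,0,0,0,0,-1]'
python3 -c "
from h import *
look('side','c2.png',(200,450,130,400),2.4)
delta(*(C-.022*X),.24,85.2)"
```

```text
clock: 20.43
tcp_pos: [0.6032, -0.2688, 0.2428]
eef_rot: [[0.754, 0.656, 0.001], [0.656, -0.754, -0.001], [0.0, 0.001, -1.0]]
force: [0.0, -0.9, -0.2]
width: 0.226
clock: 21.1
tcp_pos: [0.6034, -0.269, 0.2399]
eef_rot: [[0.08, 0.997, -0.0], [0.997, -0.08, 0.0], [0.0, -0.0, -1.0]]
force: [-0.2, -0.6, -0.4]
width: 0.222
t 21.15 tcp [ 0.6034 -0.269   0.2399] F [-0.2  0.6 -1.9] w 0.219 | turn [-0.0003 -0.0002 -0.0022] shift after turn [ 5.559e+02 -1.305e+02 -1.000e-01]
```

View pics/c2.png

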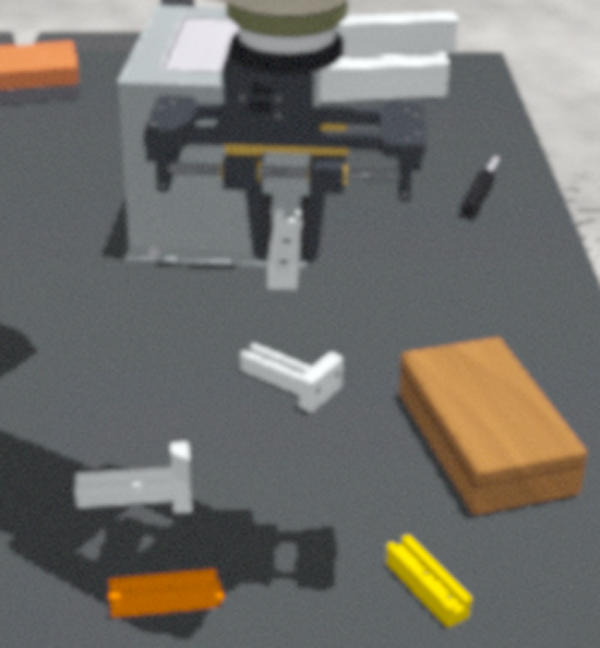

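The second bar is held and the rest is undisturbed. I'll carry it over the box.

```bash
python3 -m crank '[16,-4,0,0,0,0,-1, 32,-7.5,0,0,0,0,-1, 34,-8,0,0,0,0,-1, 34,-8,0,0,0,0,-1, 34,-8,0,0,0,0,-1, 34,-8,0,0,0,0,-1, 34,-8,0,0,0,0,-1, 34,-8,0,0,0,0,-1]'
python3 -m crank '[34,-8,0,0,0,0,-1, 34,-8,0,0,0,0,-1, 34,-8,0,0,0,0,-1, 34,-8,0,0,0,0,-1, 34,-8,0,0,0,0,-1, 34,-8,0,0,0,0,-1, 34,-8,0,0,0,0,-1, 34,-8,0,0,0,0,-1]'
python3 -m crank '[20,-5,0,0,0,0,-1, 10,-3,0,0,0,0,-1, 0,0,0,0,0,0,-1, 0,0,0,0,0,0,-1]'
python3 -c "
from h import *
delta(*(C-.022*X),.195,85.2)"
```

```text
clock: 21.82
tcp_pos: [0.5647, -0.0114, 0.2402]
eef_rot: [[0.088, 0.996, 0.0], [0.996, -0.088, -0.0], [0.0, 0.0, -1.0]]
force: [0.0, 0.4, -0.9]
width: 0.225
clock: 22.48
tcp_pos: [0.5237, 0.2651, 0.2402]
eef_rot: [[0.088, 0.996, 0.0], [0.996, -0.088, 0.0], [0.0, 0.0, -1.0]]
force: [0.4, -0.3, -0.4]
width: 0.224
clock: 22.82
tcp_pos: [0.519, 0.2934, 0.24]
eef_rot: [[0.085, 0.996, -0.0], [0.996, -0.085, -0.001], [-0.001, -0.0, -1.0]]
force: [-0.6, 0.1, -0.9]
width: 0.225
t 22.82 tcp [0.519  0.2934 0.24  ] F [-0.6  0.1 -0.9] w 0.225 | turn [-0.      0.0005 -0.0014] shift after turn [ 2.5  0.7 45. ]
```

```bash
python3 -m crank '[2,0.7,10,0,0,0,-1, 0,0,15,0,0,0,-1, 0,0,12,0,0,0,-1, 0,0,5,0,0,0,-1, 0,0,2,0,0,0,-1, 0,0,1,0,0,0,-1]'
python3 -m crank '[0,0,1.5,0,0,0,-1, 0,0,1.5,0,0,0,-1, 0,0,1.5,0,0,0,-1, 0,0,1.5,0,0,0,-1, 0,0,1.5,0,0,0,-1, 0,0,1.5,0,0,0,-1, 0,0,1.5,0,0,0,-1, 0,0,1.5,0,0,0,-1]'
python3 -m crank '[0,0,2,0,0,0,-1, 0,0,2,0,0,0,-1, 0,0,2,0,0,0,-1, 0,0,2,0,0,0,-1]'
python3 -m crank '[0,1,3,0,0,0,-1, 0,1,3,0,0,0,-1, 0,1,3,0,0,0,-1, 0,1,3,0,0,0,-1]'
python3 -m crank '[0,2,3,0,0,0,-1, 0,2,3,0,0,0,-1, 0,2,3,0,0,0,-1, 0,2,2.5,0,0,0,-1, 0,2,1.5,0,0,0,-1, 0,2,1.5,0,0,0,-1, 0,0,0,0,0,0,-1]'
python3 -c "
from h import *
delta(*(C+.008*X),.139,85.2)"
```

```text
clock: 23.32
tcp_pos: [0.5201, 0.2952, 0.1949]
eef_rot: [[0.085, 0.996, -0.0], [0.996, -0.085, -0.0], [-0.0, -0.0, -1.0]]
force: [0.7, -0.7, -0.8]
width: 0.224
clock: 23.98
tcp_pos: [0.5201, 0.2959, 0.1832]
eef_rot: [[0.084, 0.996, 0.001], [0.996, -0.084, 0.0], [0.0, 0.001, -1.0]]
force: [1.8, -0.9, 2.8]
width: 0.222
clock: 24.32
tcp_pos: [0.5198, 0.296, 0.1749]
eef_rot: [[0.084, 0.996, 0.0], [0.996, -0.084, 0.0], [0.0, 0.0, -1.0]]
force: [1.0, -0.8, 1.5]
width: 0.218
clock: 24.65
tcp_pos: [0.5234, 0.2957, 0.1624]
eef_rot: [[0.084, 0.996, -0.001], [0.996, -0.084, -0.0], [-0.0, -0.001, -1.0]]
force: [-0.6, 0.4, 0.4]
width: 0.218
clock: 25.23
tcp_pos: [0.5358, 0.2945, 0.148]
eef_rot: [[0.084, 0.996, -0.001], [0.996, -0.084, -0.0], [-0.0, -0.001, -1.0]]
force: [-5.6, 0.1, 0.2]
width: 0.222
t 25.23 tcp [0.5358 0.2945 0.148 ] F [-5.6  0.1  0.2] w 0.222 | turn [-0.001   0.0003 -0.0002] shift after turn [-0. 14.  9.]
```

```bash
python3 -m crank '[0,2,1.5,0,0,0,-1, 0,2,1.5,0,0,0,-1, 0,2,1.5,0,0,0,-1, 0,2,1.5,0,0,0,-1, 0,2,1.5,0,0,0,-1, 0,2,1,0,0,0,-1, 0,1,0.5,0,0,0,-1, 0,0,0,0,0,0,-1]'
python3 -c "
from h import *
delta(*(C+.008*X),.139,85.2);look('top','d5t.png',(20,230,200,360),3.5)"
```

```text
clock: 25.9
tcp_pos: [0.5479, 0.2935, 0.1388]
eef_rot: [[0.084, 0.996, -0.003], [0.996, -0.084, -0.0], [-0.001, -0.003, -1.0]]
force: [-5.9, 1.3, -2.1]
width: 0.221
t 25.9 tcp [0.5479 0.2935 0.1388] F [-5.9  1.3 -2.1] w 0.221 | turn [-0.0026  0.0006 -0.    ] shift after turn [-0.   1.8 -0.2]
```

View pics/d5t.png

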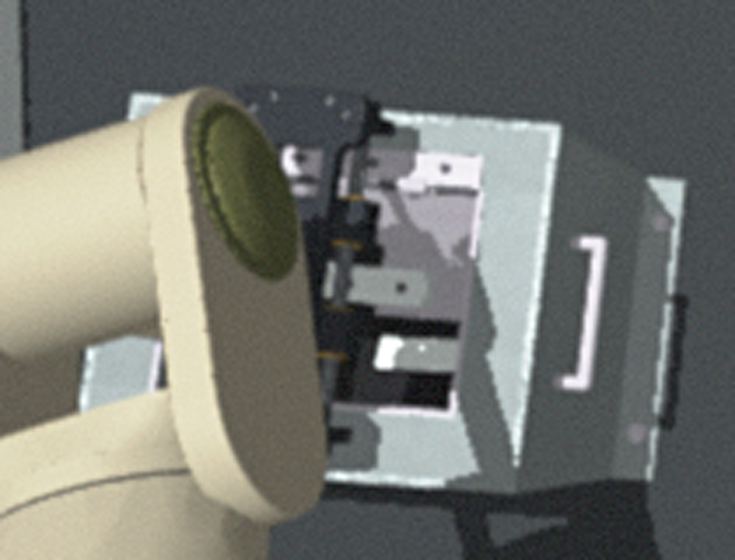

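The pose is the same as before (flap edge at about row 320), and the first bar is visible in the bin at (420,352). Releasing.

```bash
python3 -m crank '[0,0,0,0,0,0,-0.48, 0,0,0,0,0,0,-0.42, 0,0,0,0,0,0,-0.35, 0,0,0,0,0,0,-0.3, 0,0,0,0,0,0,-0.25, 0,0,0,0,0,0,-0.21, 0,0,0,0,0,0,-0.2, 0,0,0,0,0,0,-0.2]' 20
python3 -c "
from h import *
look('top','d6t.png',(20,230,200,360),3.5)"
```

```text
clock: 26.62
tcp_pos: [0.5474, 0.2935, 0.1388]
eef_rot: [[0.084, 0.996, -0.004], [0.997, -0.084, -0.001], [-0.001, -0.003, -1.0]]
force: [-7.3, 0.6, -2.0]
width: 0.403
```

View pics/d6t.png

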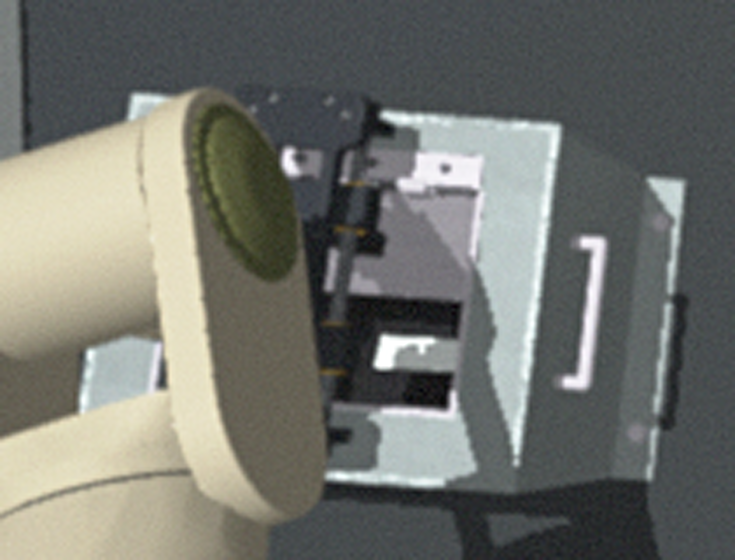

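The gripper is empty and the second bar has dropped, on or beside the first. Withdrawing.

```bash
python3 -m crank '[0,-2,-1,0,0,0,-0.3, 0,-3,-2,0,0,0,-0.4, 0,-3,-2,0,0,0,-0.4, 0,-3,-2,0,0,0,-0.4, 0,-3,-3,0,0,0,-0.4, 0,-3,-3,0,0,0,-0.4, 0,-3,-3,0,0,0,-0.4, 0,-3,-4,0,0,0,-0.4]'
python3 -m crank '[0,-3,-4,0,0,0,-0.4, 0,-2,-4,0,0,0,-0.4, 0,0,-4,0,0,0,-0.4, 0,0,-4,0,0,0,-0.4, 0,0,-4,0,0,0,-0.4, 0,0,-4,0,0,0,-0.4, 0,0,-4,0,0,0,-0.4, 0,0,-3,0,0,0,-0.4]'
python3 -m crank '[0,0,-3,0,0,0,-0.4, 0,0,-3,0,0,0,-0.4, 0,0,-10,0,0,0,-0.4, 0,0,-20,0,0,0,-0.4, 0,0,-30,0,0,0,-0.4, 0,0,-20,0,0,0,-0.4, 0,0,0,0,0,0,-0.4, 0,0,0,0,0,0,-0.4]'
python3 -c "
from h import *
look('side','e1.png');look('top','e2.png')"
```

```text
clock: 27.33
tcp_pos: [0.5264, 0.2954, 0.1605]
eef_rot: [[0.084, 0.996, 0.003], [0.996, -0.084, 0.0], [0.001, 0.003, -1.0]]
force: [0.6, -0.9, 3.7]
width: 0.299
clock: 28.0
tcp_pos: [0.521, 0.2958, 0.1908]
eef_rot: [[0.084, 0.996, 0.0], [0.996, -0.084, -0.0], [-0.0, 0.0, -1.0]]
force: [-0.9, -0.4, 0.2]
width: 0.303
clock: 28.67
tcp_pos: [0.521, 0.2959, 0.2776]
eef_rot: [[0.084, 0.996, 0.002], [0.996, -0.084, 0.001], [0.001, 0.002, -1.0]]
force: [-0.0, -0.4, -1.2]
width: 0.298
```

View pics/e1.png

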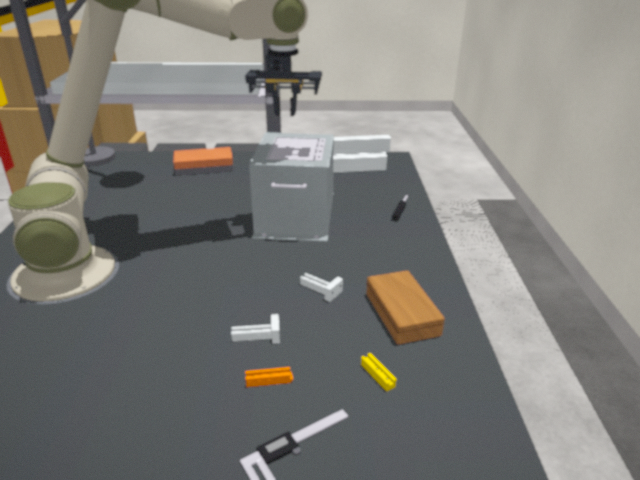

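View pics/e2.png

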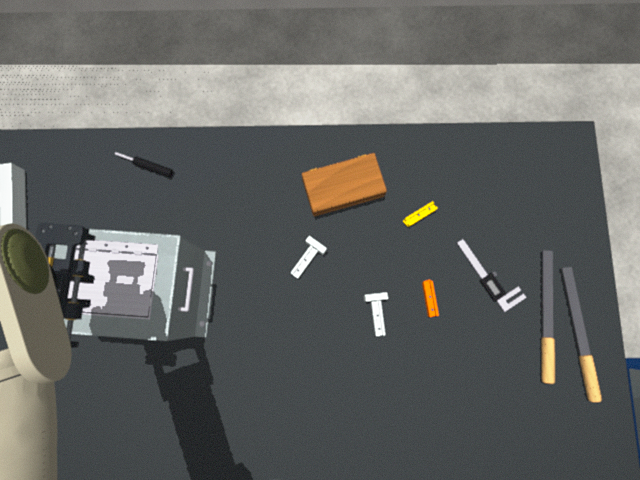

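Both views show the flap shut and flush. The good brackets are at (309,256) and (377,313) as at the start, the caliper and case are in place, and the gripper is empty and clear. Handing in.

```bash
python3 -m crank '[0,0,0,0,0,0,-0.4, 0,0,0,0,0,0,-0.4, 0,0,0,0,0,0,-0.4, 0,0,0,0,0,0,-0.4]'; python3 -c "
from h import *
print(robot.job_done())"
```

```text
clock: 29.1
tcp_pos: [0.5207, 0.2958, 0.2761]
eef_rot: [[0.084, 0.996, -0.001], [0.996, -0.084, -0.0], [-0.0, -0.001, -1.0]]
force: [0.5, 0.8, 0.6]
width: 0.302
the job is handed in; nothing more can be done
None
```

I put both footless brackets into the reject box, one at a time, and handed the job in at 29 s. For each one I held the flap at about 1.1 rad, opened the jaws only partly to let the bracket drop, then backed out so the flap sprang shut.

**Last checks:** in both camera views the flap is shut and flush. The good brackets, caliper and case show no visible shift from the start, and the gripper is empty and clear. The highest force on the tool I read while pushing the flap was about 8 N, read only at the end of each move.

**What failed or disagreed:**
- **First grasp:** it closed on air above the bar. The fingertips sit about 35 mm higher than the reported tool position and `robot.tcp_to_tips` imply. The side view suggested this and touching the bench confirmed it, and I allowed for it from then on.
- **Bench contact:** finding the bench pressed the fingertips on it with about 24 N.
- **Second bracket in the bin:** I saw the first bar lying in the bin. I did not see the second as a separate bar; it went through the open slot and should lie on or beside the first.

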